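Fit the eared die plate into the clay extruder's clip bracket

TASK

Take the die plate with the two side ears out of the wooden rack and slide it upright down into the bracket at the mouth of the clay extruder, ears in the two spring-clipped slots, until it sits fully home and level on the seat at the bottom. The seat's height is not known beforehand, so feel for it: push past the drag of the clips but gently, without ramming the plate into the extruder. Leave the other plates and everything else where they are, and let go of the plate.

Things in the scene. Friction and masses are not known exactly. Their poses are not given: they have to be found in the camera images.
- die_plate: The die plate with ears: upright aluminium plate 8 thick (x), 85 wide (y), 70 tall, 36 square opening. Ears make it 116 wide, 10 to 50 above its underside. On top a wooden collar 26 (x) x 44, 70 to 76 up, and above it, centred, a grip 12 thick (x), 36 wide, 76 to 112 up: pinch it across the 12. Same either way round. Origin: centre of underside, z up. 0.26 to 0.5 kg. Stands in any of the rack's grooves.
- rack: Fixed wooden rack, 200 (x) x 100 (y), base 12 thick carrying three plates upright in grooves along y at x = -60, 0, +60, each between rails 12 apart whose tops are 42 over the table. Plate x lies along rack x. Origin: centre of its underside.
- extruder: Fixed clay extruder. Origin: on the table under the centre of the mouth bracket; z up; x points back along the barrel. The plate goes in from above, its x along this x (either way round), its origin over this origin (2.5 play in y). Outer walls of the slots 88 tall. Barrel and housing 22 to 310 behind (+x), at most 122 tall. Keep plate-to-extruder force below 55 N; the clips' squeeze is 15 to 20 of it, so push with at most 25.
- slot_left (a point): Mouth of the slot for one ear: upright, open at the top, 88 over the table, at the extruder's y = +53 (45 to 60.5). Front lip: face at x = -4, flared above 80. Leaf clip behind: face rests at x = +2, so the 8 thick ear bends it back 2; its top leans back to x = +12 as lead-in. It presses the ear against the lip with about 3.5 N.
- slot_right (a point): The same at y = -53. Both clips together resist with up to 16 N while the ears spread them, with the plate's underside about 66 to 58 over the table, then drag with 4 to 12 N (less the plate's weight) all the way down; they hold the plate where it is let go.
- seat_nominal (a point): Middle of the range of the seat, the cross bar between the slots on which the plate's underside comes to rest. This point is always 34 over the table; the bar's real top is set anywhere from 22 to 46 and is not measured: feel for it, there the resistance rises steeply above that of the clips.
- pin_left (a joint): Sprung sensing pin in the seat under the plate's +y half (extruder's y = +28): 0 = standing 3 mm proud of the seat, grows to 0.003 as the plate presses it down flush. Takes about 1 N.
- pin_right (a joint): The same at the extruder's y = -28.
- slit_plate: Bystander: a loose plate of the same height, thickness, collar and wooden grip but only 85 wide, without ears, with openings split by two bars. Not the one wanted. Origin: centre of its underside.
- narrow_plate: Bystander: another ear-less plate, 85 wide, with one narrow opening 18 wide. Not the one wanted. Origin: centre of its underside.
- water_bowl: Bystander: blue bowl, 150 across, 70 tall; origin at its underside.
- tool_cup: Bystander: grey-green glazed cup, 80 across, 100 tall; origin at its underside.
- ribbon_tool: Bystander: spatula, 190 long, lying along its x; origin at its underside.
- wood_rib: Bystander: flat wooden throwing rib, 90 x 50 x 10; origin at its underside.
- fired_knob: Bystander: small clay lid knob, 48 across, 43 tall; origin at its underside.
- slip_jar: Bystander: clay-coloured lidded jar, 72 across, 100 tall; origin at its underside.

How it is judged (in metres and radians):
On the way, in this order (a step that is already met when the one before it is completed fails the run):
1. the eared plate is lifted clear out of the rack (height (world z) of die_plate above 0.08 m), for 0.1 s.
2. its ears are in both slots, the plate upright (horizontal distance between die_plate and extruder below 0.008 m and z of die_plate in the frame of extruder below 0.066 m and angle between die_plate's own z axis and vertical below 0.1 rad and angle between the x axis of die_plate and the x axis of extruder, either way round below 0.1 rad), for 0.1 s.
At the end, for the whole second after the job is handed in: The eared plate rests on the extruder's seat: both sensing pins pressed at least 1.5 mm, its origin within 6 mm (horizontally) of the bracket's centre and less than 50 mm high, upright within 0.04 rad, its x along the extruder's x (either way) within 0.06 rad, still and released (value of joint each of pin_left, pin_right above 0.0015 m and horizontal distance between die_plate and extruder below 0.006 m and z of die_plate in the frame of extruder below 0.05 m and angle between die_plate's own z axis and vertical below 0.04 rad and angle between the x axis of die_plate and the x axis of extruder, either way round below 0.06 rad and linear speed of die_plate below 0.01 m/s and contact force between die_plate and the fingers below 0.1 N); the robot touches nothing.
It fails at once if the plate is rammed: contact force between plate and extruder (clips included) above 55 N (contact force between die_plate and extruder above 55 N).
It fails at once if another plate, or any bystander, is disturbed (moved more than 20 mm) (distance of any of slit_plate, narrow_plate, water_bowl, tool_cup, ribbon_tool, wood_rib, fired_knob, slip_jar from where it was at the start of the episode above 0.02 m).
It also fails if it takes over 64 s, if anything falls off the work surface, if the arm or the gripper's body presses on something with over 40 N, if the wrist force passes 120 N, or if a joint passes its speed limit or range.

ROBOT

A 6-joint arm with a two-finger parallel gripper is mounted at the origin on the work surface. World frame = base frame: x ahead of the robot, y to its left, z up, the work surface at z = 0. Lengths are in mm, angles in rad, forces in N, time in s.
With the tool pointing down it reaches from about 400 to 925 mm from the base axis. Payload 12.5 kg.
Tool frame: the origin (TCP) lies at the centre of the arm's flange, where the gripper is bolted on; the fingertips stand 190 mm ahead of it and the grasp point (between the pads) lies 171 mm ahead of it; z points along the fingers, y is the direction in which the jaws open and shut (so a half turn about z gives the same grasp; the last joint's range is limited). The gripper opens to 95 mm and grips with 3 to 60 N. Pads are 20 mm wide; open, the fingers measure 119 mm over their backs; the gripper's body (75 mm by 180 mm) begins 59 mm behind the grasp point.
Start: joints at [1.084, 0.491, 1.559, -0, 1.092, -0.106], TCP at [232.266, 580.239, 404.761] pointing down, gripper open.
Joint ranges: [-3.1, 3.1], [-0.84, 2.19], [0.05, 2.79], [-1.13, 4.28], [0.06, 2.93], [-2.69, 2.69]. Speed limits (rad/s): [2.22, 2.22, 2.79, 3.14, 3.14, 3.14].

INTERFACE

Orientations are given as [roll, pitch, yaw] about the fixed x, y, z axes, in that order (R = Rz(yaw) Ry(pitch) Rx(roll)).
In Python, from cell import env gives the robot as it stands.
- The arm moves only by the shell command python3 -m pendant 'ROWS'. ROWS is JSON, a list of rows, each an object of numbers: "x", "y", "z": the shift along the tool's x, y, z in units of 150 mm (1.0 is 150 mm); "rx", "ry", "rz": the turn, a rotation vector about the tool's x, y, z in units of 45 degrees (1.0 is 45 degrees); "jaw": the opening, from 0 (shut) to 1 (fully open). In form: [{"x": .., "y": .., "z": .., "rx": .., "ry": .., "rz": .., "jaw": ..}, ...]. A call has 1 to 10 rows; each row is the pose to reach, as a shift and turn from the pose commanded when the call began, along the tool's axes at that moment; what a row does not reach only later rows make up. A row lasts 1/8 s, in which the tool goes at most 62.5 mm and 10.7 degrees, less where a joint would pass 70% of its speed; a pose out of reach is approached as far as the arm can. A call with a number of a shift or a turn outside -1 to 1 is refused whole. A call with a gripper value outside its range is refused whole. The fingers move at their own pace and stop on an object; the grip force is fixed at half the most. Time passes only in rows, so rows that repeat a pose let the fingers close. It gives the time, the measured TCP pose, the force and the opening at its end, in the units of the state.
- env.state(): the state, without advancing time (a new reading comes with each control period).
- env.read_camera(name): name is "scene" or "top" or "wrist"; returns a dict with "img" (384x512x3 uint8, red, green, blue), "fx", "fy", "cx", "cy" (pixels), "rvec" (rotation vector, rad) and "tvec" (3), from world to camera coordinates, as OpenCV has them. Camera axes: x right, y down, z forward; pixel columns grow to the right and rows downward; lengths in mm; the calibration is good to about 2 mm. A picture is of the moment at which its call begins. There is no depth.
- env.job_done(): hands the job in, once; it reports no verdict.
The state is a dict: "t": time; "joints": joint angles; "qvel": joint speeds; "tau": joint torques, N m; "eef_pos": TCP position; "tcp_rot": TCP orientation; "ft_force": force on the tool from outside, world axes, zero at the start; "moment": the same for the moment, N m; "opening": opening from 0.0 (shut) to 1.0 (fully open).
Only numpy, scipy, OpenCV 4.12 (cv2) and the standard library are available. Lean on these libraries where they do the work, as an engineer would, in place of code of your own. Each camera call takes 0.05 s, during which the arm holds its last target.

## Working session

There is one attempt and no reset: what is moved stays moved. The work goes in short steps, Python scripts to look and compute and a shell command to move; the robot and the scene stay as the last step left them, time stands still between calls to the robot, and variables do not carry over. Pictures are saved under pics/ and viewed, and the job is handed in when it is done.

```bash
mkdir -p pics; ls
python3 - <<'E'
from cell import env
import cv2
print(env.state())
for n in ["scene","top","wrist"]:
    c=env.read_camera(n); cv2.imwrite(f"pics/{n}0.png",c["img"][:,:,::-1])
    print(n,{k:v for k,v in c.items() if k!="img"})
E
```

```text
pics
{'t': 0.0, 'joints': array([ 1.08440462e+00,  4.91566233e-01,  1.55948393e+00,  2.90920638e-06,
        1.09168132e+00, -1.05575791e-01]), 'qvel': array([-4.58700582e-05,  1.63779797e-03, -8.00169633e-05,  5.99824190e-04,
       -7.09094654e-04, -4.66050356e-04]), 'tau': array([ 1.69870324e-03, -6.12654305e+01, -2.58183396e+01,  6.93696295e-02,
        4.81658941e-02, -1.17371228e-04]), 'eef_pos': array([232.24430687, 580.20400716, 404.14560367]), 'tcp_rot': array([-3.14046043e+00, -1.22575574e-04,  2.76077533e+00]), 'ft_force': array([ 0.81769958, -0.18165823,  0.1733541 ]), 'moment': array([ 0.02054028, -0.00820939, -0.04248551]), 'opening': 0.9984755794733862}
scene {'fx': 353.2381192403263, 'fy': 353.2381192403263, 'cx': 252.93816413775983, 'cy': 192.08766425759987, 'rvec': array([ 1.91689069,  1.27549612, -0.64081342]), 'tvec': array([-212.70277933, -210.26685024, 1489.87925335])}
top {'fx': 395.6990924126198, 'fy': 395.6990924126198, 'cx': 249.14292610178396, 'cy': 185.1220184633987, 'rvec': array([ 2.17946395, -2.16630324,  0.09702754]), 'tvec': array([ -16.72775783,  509.79714111, 1213.22699523])}
wrist {'fx': 306.45287955453534, 'fy': 306.45287955453534, 'cx': 256.27158083548704, 'cy': 191.37726691464735, 'rvec': array([-2.40953725, -1.63051101, -0.21886823]), 'tvec': array([-623.45116707,  -29.63030653,  391.35113277])}
```

View pics/scene0.png

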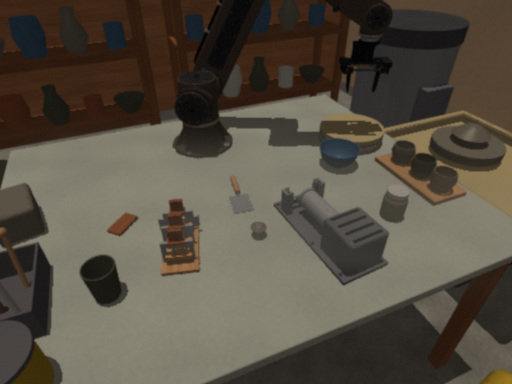

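View pics/top0.png

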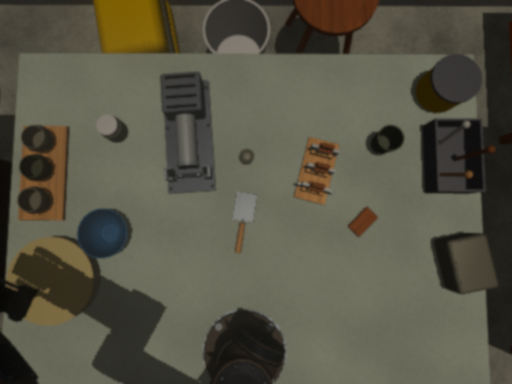

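View pics/wrist0.png

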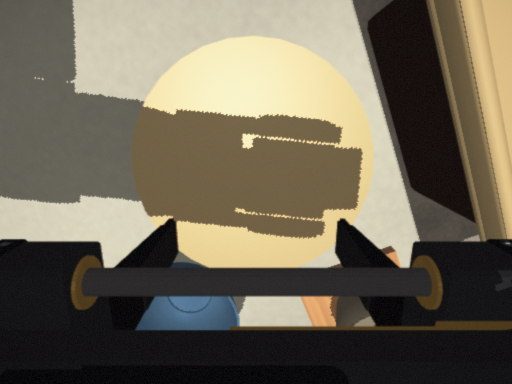

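The top view shows the rack near (317,170), with three grips, and the extruder bracket near (190,185). I'll enlarge both.

```bash
cat > h.py <<'E'
import numpy as np, cv2
from cell import env
def cam(n):
    c=env.read_camera(n); K=np.array([[c["fx"],0,c["cx"]],[0,c["fy"],c["cy"]],[0,0,1]])
    return c["img"],K,np.array(c["rvec"]),np.array(c["tvec"])
def ray(c,u,v,z):
    R=cv2.Rodrigues(c[2])[0]; C=-R.T@c[3]; d=R.T@np.linalg.inv(c[1])@[u,v,1.]
    return C+d*(z-C[2])/d[2]
def proj(c,P): return cv2.projectPoints(np.array(P,float).reshape(-1,1,3),c[2],c[3],c[1],None)[0].reshape(-1,2)
def crop(c,name,u0,v0,w,h,s,overlay=None):
    im=c[0][v0:v0+h,u0:u0+w,::-1]
    im=cv2.resize(im,None,fx=s,fy=s,interpolation=cv2.INTER_CUBIC)
    im=np.clip(im.astype(float)*1.3,0,255).astype(np.uint8)
    if overlay is not None:
        for p in overlay: cv2.circle(im,(int((p[0]-u0+.5)*s),int((p[1]-v0+.5)*s)),2,(0,0,255),-1)
    for k in range(0,w,10): cv2.putText(im,str(u0+k),(k*s,8),0,.3,(0,255,255),1)
    for k in range(0,h,10): cv2.putText(im,str(v0+k),(0,k*s+4),0,.3,(0,255,255),1)
    cv2.imwrite("pics/"+name,im)
E
python3 - <<'E'
from h import *
c=cam("top"); crop(c,"rt.png",285,130,65,80,7); crop(c,"et.png",155,65,70,135,4)
c=cam("scene"); crop(c,"rs.png",145,185,80,95,6); crop(c,"es.png",265,165,130,110,6)
E
```

```text
(no output)
```

View pics/rt.png

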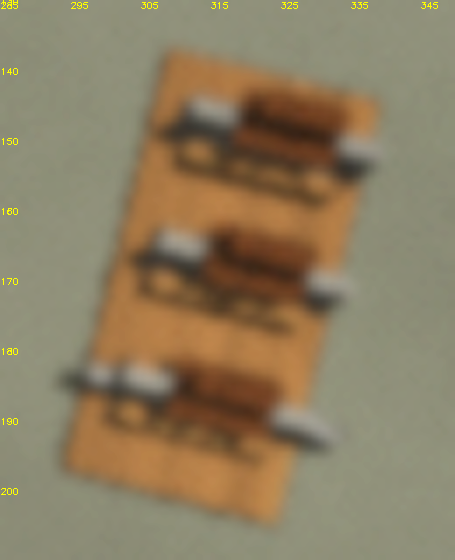

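View pics/et.png

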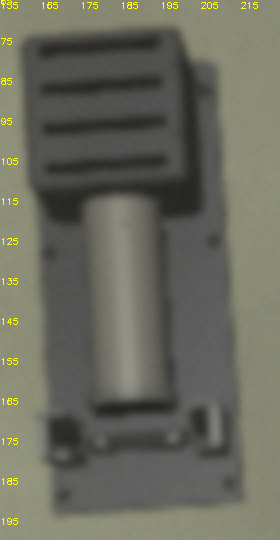

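View pics/rs.png

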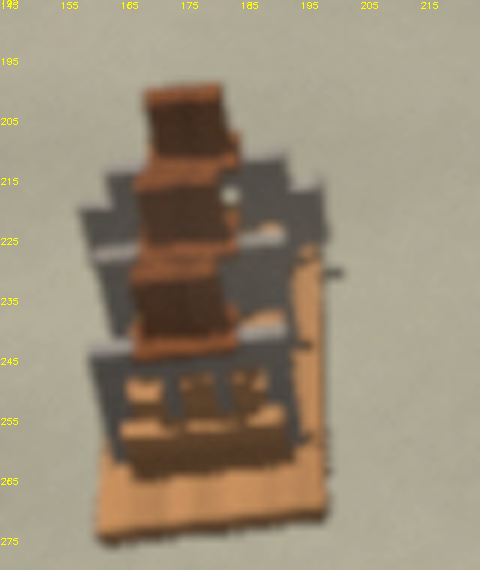

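View pics/es.png

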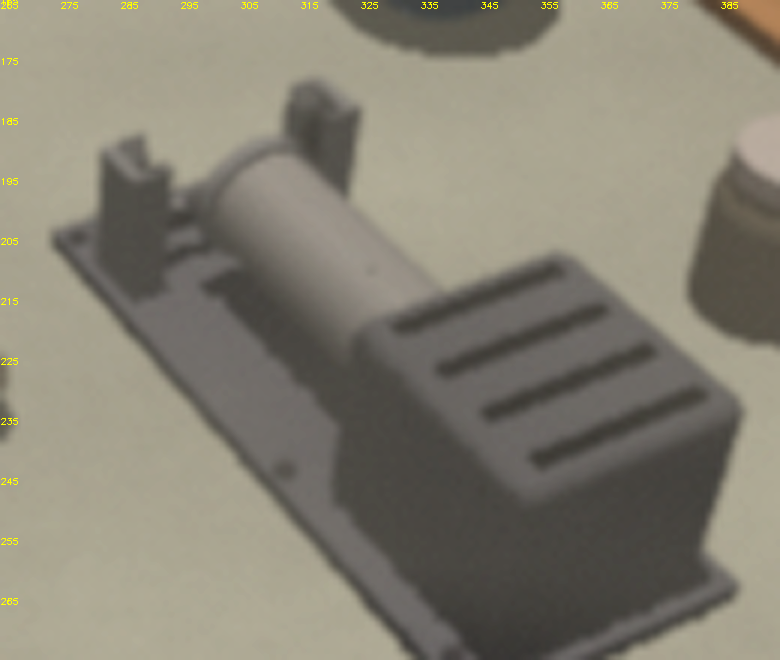

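The eared plate stands in the groove nearest the robot (top view, row ~188, ears sticking out at (295,183) and (331,192)). Next I'll work out positions.

Run:
```python
from h import *
c=cam("top"); R=cv2.Rodrigues(c[2])[0]; print("cam",-R.T@c[3])
f=lambda x,y,u0,v0,s:(u0+x/s-.5,v0+y/s-.5)
P=[ray(c,*f(x,y,285,130,7),12) for x,y in[(167,47),(380,100),(275,525),(63,470)]]
P=np.array(P);print("rack",P.round(1),P.mean(0))
for i in range(4):d=P[(i+1)%4]-P[i];print(np.linalg.norm(d).round(1),np.degrees(np.arctan2(d[1],d[0])).round(2))
# ears of plate: extreme at z=12+50, ears ends
for x,y in [(63,380),(333,440)]: print("ear",ray(c,*f(x,y,285,130,7),62))
# grip top corners of near plate
for x,y in [(193,365),(280,382)]: print("grip",ray(c,*f(x,y,285,130,7),124))
# extruder
for x,y in [(55,515),(242,500),(38,245),(215,65)]: print("base",ray(c,*f(x,y,155,65,4),8))
for x,y in [(45,435),(222,425)]: print("post",ray(c,*f(x,y,155,65,4),88))
w=cam("wrist");R=cv2.Rodrigues(w[2])[0];s=env.state()
from scipy.spatial.transform import Rotation as Ro
T=Ro.from_euler('xyz',s['tcp_rot']).as_matrix()
print("wristcam in tool",T.T@(-R.T@w[3]-s['eef_pos']),"\n",(T.T@R.T).round(3)); print(T.round(3))
```

```text
cam [ 396.16768488  -17.50485557 1254.92526886]
rack [[ 668.7 -201.5   12. ]
 [ 644.8 -298.1   12. ]
 [ 451.3 -248.3   12. ]
 [ 475.4 -153.3   12. ]] [ 560.04138914 -225.3119525    12.        ]
99.6 -103.91
199.9 165.55
97.9 75.74
199.3 -13.99
ear [ 511.19158725 -148.03089542   62.        ]
ear [ 485.86993739 -264.40603623   62.        ]
grip [ 511.71084358 -194.58190681  124.        ]
grip [ 504.91707291 -230.17155853  124.        ]
base [484.00429111 241.89096396   8.        ]
base [496.77459502  94.28448838   8.        ]
base [701.14001299 260.97256909   8.        ]
base [850.60312708 121.18525338   8.        ]
post [537.88513195 234.16951391  88.        ]
post [546.13844262 102.76604039  88.        ]
wristcam in tool [75.34026971 -0.7953888  20.27620491] 
 [[-0.    -0.964 -0.266]
 [ 1.    -0.    -0.001]
 [ 0.001 -0.266  0.964]]
[[-0.928  0.372 -0.   ]
 [ 0.372  0.928 -0.   ]
 [ 0.    -0.    -1.   ]]
```

```bash
python3 -m pendant '[{"x":-0.33,"y":-0.2,"z":0,"rz":0.2,"jaw":0.35},{"x":-0.66,"y":-0.4,"z":0,"rz":0.4,"jaw":0.35},{"x":-1,"y":-0.6,"z":0,"rz":0.6,"jaw":0.35},{"x":-1,"y":-0.6,"z":0,"rz":0.8,"jaw":0.35},{"x":-1,"y":-0.6,"z":0,"rz":1,"jaw":0.35},{"x":-1,"y":-0.6,"z":0,"rz":1,"jaw":0.35}]'
cat >> h.py <<'E'
from scipy.spatial.transform import Rotation as Ro
def go(target,yawy):
    """target TCP xyz; yawy = desired angle (deg) of tool y in world; prints row units"""
    s=env.state();T=Ro.from_euler('xyz',s['tcp_rot']).as_matrix()
    d=T.T@(np.array(target)-s['eef_pos'])/150
    a=np.degrees(np.arctan2(T[1,1],T[0,1])); da=(yawy-a+180)%360-180
    y=np.array([np.cos(np.radians(yawy)),np.sin(np.radians(yawy)),0]);z=np.array([0,0,-1.])
    D=np.column_stack([np.cross(y,z),y,z]); rv=np.degrees(Ro.from_matrix(T.T@D).as_rotvec())/45
    print("shift",d.round(4),"turn",rv.round(4),"t",s['t'],"pos",s['eef_pos'].round(2),"yaw y",a.round(2),"F",s['ft_force'].round(2),"M",s['moment'].round(2),"open",round(s['opening'],3))
E
python3 -c "
from h import *
go([540,168,404],5)"
```

```text
shift [-2.9261 -1.7889  0.0043] turn [-2.000e-04  1.000e-04  1.404e+00] t 0.35 pos [232.26 580.25 404.6 ] yaw y 68.18 F [-0.39  0.42  0.72] M [ 0.03 -0.03 -0.04] open 1.002invalid input
```

```bash
python3 -m pendant '[{"x":-0.33,"y":-0.2,"z":0,"rx":0,"ry":0,"rz":0.2,"jaw":0.35},{"x":-0.66,"y":-0.4,"z":0,"rx":0,"ry":0,"rz":0.4,"jaw":0.35},{"x":-1,"y":-0.6,"z":0,"rx":0,"ry":0,"rz":0.6,"jaw":0.35},{"x":-1,"y":-0.6,"z":0,"rx":0,"ry":0,"rz":0.8,"jaw":0.35},{"x":-1,"y":-0.6,"z":0,"rx":0,"ry":0,"rz":1,"jaw":0.35},{"x":-1,"y":-0.6,"z":0,"rx":0,"ry":0,"rz":1,"jaw":0.35}]'
python3 -c "
from h import *
go([540,168,404],5)"
```

```text
t: 1.1
eef_pos: [338.2, 440.8, 404.8]
tcp_rot: [3.141, -0.0, 1.976]
ft_force: [-0.2, -0.1, -0.2]
opening: 0.428
shift [-2.2019  0.5191  0.0053] turn [ 2.00e-04 -1.00e-04  4.05e-01] t 1.1 pos [338.2 440.8 404.8] yaw y 23.23 F [-0.25 -0.09 -0.21] M [-0.03  0.06  0.  ] open 0.428
```

```bash
python3 -m pendant '[{"x":-0.4,"y":0.1,"z":0,"rx":0,"ry":0,"rz":0.2,"jaw":0.35},{"x":-0.8,"y":0.2,"z":0,"rx":0,"ry":0,"rz":0.4,"jaw":0.35},{"x":-1,"y":0.25,"z":0,"rx":0,"ry":0,"rz":0.405,"jaw":0.35},{"x":-1,"y":0.25,"z":0,"rx":0,"ry":0,"rz":0.405,"jaw":0.35}]'
python3 -c "
from h import *
go([540,168,404],5)
c=cam('wrist');cv2.imwrite('pics/w1.png',c[0][:,:,::-1])
go([540,168,404],5)"
```

```text
t: 1.6
eef_pos: [432.5, 316.6, 404.7]
tcp_rot: [3.141, 0.0, 1.658]
ft_force: [0.4, 0.4, -0.1]
opening: 0.35
shift [-1.0497  0.627   0.005 ] turn [0.0001 0.     0.0005] t 1.6 pos [432.53 316.62 404.73] yaw y 5.02 F [ 0.36  0.36 -0.1 ] M [-0.04  0.09 -0.  ] open 0.35
shift [-1.0561  0.6306  0.0048] turn [-0.0001 -0.0002  0.001 ] t 1.65 pos [431.84 317.49 404.74] yaw y 5.05 F [ 0.96  1.09 -0.4 ] M [-0.06  0.05 -0.02] open 0.35
```

View pics/w1.png

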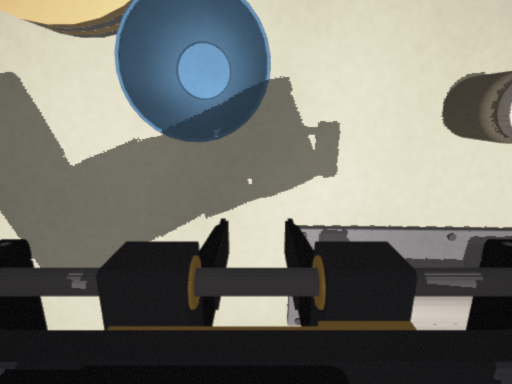

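```bash
python3 -m pendant '[{"x":-0.4,"y":0.25,"z":0,"rx":0,"ry":0,"rz":0,"jaw":0.35},{"x":-0.8,"y":0.5,"z":0,"rx":0,"ry":0,"rz":0,"jaw":0.35},{"x":-1,"y":0.57,"z":0,"rx":0,"ry":0,"rz":0,"jaw":0.35}]'
python3 -m pendant '[{"x":-0.35,"y":0,"z":0,"rx":0,"ry":0,"rz":0,"jaw":0.35},{"x":-0.6,"y":0,"z":0,"rx":0,"ry":0,"rz":0,"jaw":0.35},{"x":-0.6,"y":0,"z":0,"rx":0,"ry":0,"rz":0,"jaw":0.35},{"x":-0.6,"y":0,"z":0,"rx":0,"ry":0,"rz":0,"jaw":0.35},{"x":-0.6,"y":0,"z":0,"rx":0,"ry":0,"rz":0,"jaw":0.35}]'
python3 -c "
from h import *
c=cam('wrist');cv2.imwrite('pics/w2.png',c[0][:,:,::-1])
np.savez('w2.npz',img=c[0],K=c[1],r=c[2],t=c[3])
crop(c,'w2c.png',170,10,200,200,4)
go([540,85,404],5)"
```

```text
t: 2.02
eef_pos: [530.5, 175.4, 404.7]
tcp_rot: [3.141, -0.0, 1.661]
ft_force: [0.5, 0.3, 0.7]
opening: 0.347
t: 2.65
eef_pos: [537.3, 87.6, 404.7]
tcp_rot: [-3.142, -0.0, 1.66]
ft_force: [-0.7, -0.1, -0.1]
opening: 0.353
shift [-0.0174  0.0163  0.0048] turn [ 0.     -0.0002  0.0019] t 2.7 pos [537.34  87.38 404.72] yaw y 5.08 F [ 0.47 -0.68  0.42] M [-0.02  0.03  0.02] open 0.351
```

View pics/w2.png

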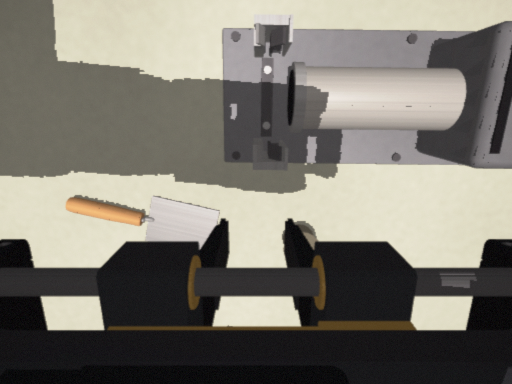

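View pics/w2c.png

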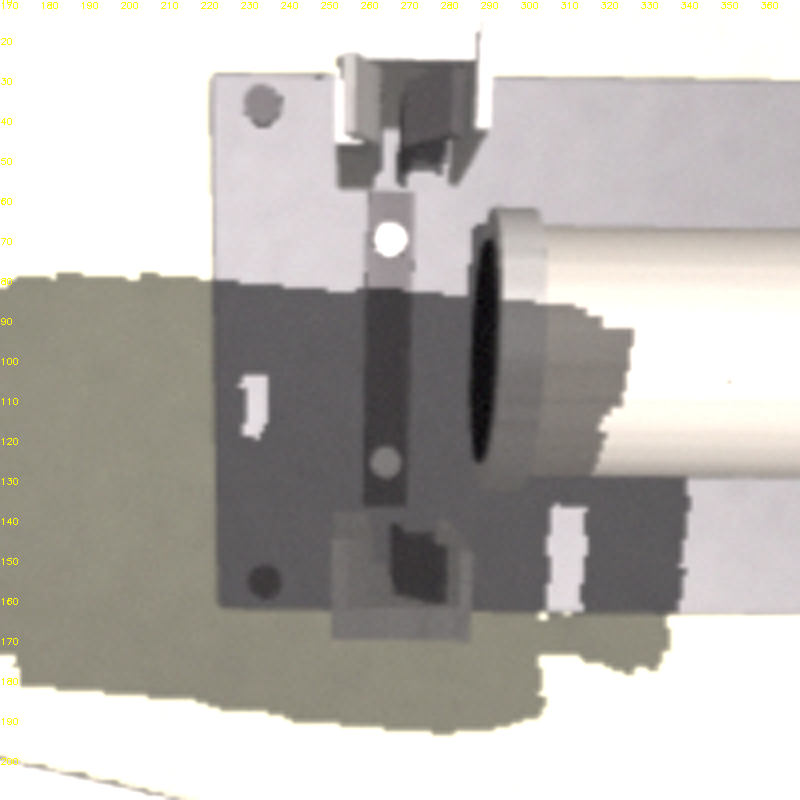

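The wrist view shows the bracket clearly: sensing pins at (267.3,69.3) and (266.0,125.3), slot posts at rows ~25–57 and ~138–170, and the barrel flange's face near column 290.

Run:
```python
from h import *
d=np.load('w2.npz');c=(d['img'],d['K'],d['r'],d['t'])
f=lambda x,y:(170+x/4-.5,10+y/4-.5)
for z in (25,35,45,55):
    a=ray(c,*f(391,239),z);b=ray(c,*f(386,463),z);v=a-b
    print(z,a.round(1),b.round(1),"len",np.linalg.norm(v).round(2),"yaw",np.degrees(np.arctan2(v[1],v[0])).round(2)-90,"mid",((a+b)/2).round(1))
B=[ray(c,*f(*p),z) for p,z in[((212,73),8),((219,607),8)]]
v=B[0]-B[1];print("base",np.array(B).round(1),np.linalg.norm(v),np.degrees(np.arctan2(v[1],v[0]))-90)
a=ray(c,*f(480,73),8);print(a-B[0],np.degrees(np.arctan2(*(ray(c,*f(760,82),8)-B[0])[1::-1])))
for n,p in dict(Lfo=(337,58),Lfi=(337,140),Lfr2=(383,140),Lback=(491,40),Rfo=(333,640),Rback=(470,640),Rfi=(333,512),Rb2=(455,520)).items(): print(n,ray(c,*f(*p),88).round(1))
```

```text
25 [538.4 201.9  25. ] [542.9 141.9  25. ] len 60.12 yaw 4.25 mid [540.6 171.9  25. ]
35 [538.2 200.8  35. ] [542.5 142.5  35. ] len 58.45 yaw 4.25 mid [540.3 171.6  35. ]
45 [537.9 199.7  45. ] [542.1 143.   45. ] len 56.77 yaw 4.25 mid [540.  171.4  45. ]
55 [537.7 198.5  55. ] [541.8 143.6  55. ] len 55.1 yaw 4.25 mid [539.7 171.1  55. ]
base [[485.1 242.3   8. ]
 [496.1  92.9   8. ]] 149.79992814626527 4.217452712135142
[74.12426371  6.5720522   0.        ] 4.215841292614784
Lfo [521.6 230.5  88. ]
Lfi [523.  214.2  88. ]
Lfr2 [533.2 215.1  88. ]
Lback [554.6 237.   88. ]
Rfo [531.7 101.8  88. ]
Rback [565.3 104.8  88. ]
Rfi [529.1 132.8  88. ]
Rb2 [558.4 133.5  88. ]
```

```bash
python3 -m pendant '[{"x":-0.4,"y":-0.1,"z":0,"rx":0,"ry":0,"rz":0.2,"jaw":0.35},{"x":-0.8,"y":-0.2,"z":0,"rx":0,"ry":0,"rz":0.4,"jaw":0.35},{"x":-1,"y":-0.23,"z":0,"rx":0,"ry":0,"rz":0.424,"jaw":0.35}]'
python3 -c "
from h import *
go([484,-283,404],-14)"
```

```text
t: 3.08
eef_pos: [515.6, -67.8, 404.9]
tcp_rot: [3.141, 0.0, 1.322]
ft_force: [0.4, 0.5, 0.4]
opening: 0.349
shift [-1.4426  0.1496  0.0057] turn [ 0.0003  0.     -0.0062] t 3.075 pos [515.63 -67.76 404.85] yaw y -14.28 F [0.42 0.47 0.38] M [-0.05  0.02  0.02] open 0.349
```

```bash
python3 -m pendant '[{"x":-0.4,"y":0.05,"z":0,"rx":0,"ry":0,"rz":0,"jaw":0.35},{"x":-0.8,"y":0.1,"z":0,"rx":0,"ry":0,"rz":0,"jaw":0.35},{"x":-1,"y":0.15,"z":0,"rx":0,"ry":0,"rz":0,"jaw":0.35}]'
python3 -m pendant '[{"x":-0.35,"y":0,"z":0,"rx":0,"ry":0,"rz":0,"jaw":0.35},{"x":-0.4,"y":0,"z":0,"rx":0,"ry":0,"rz":0,"jaw":0.35},{"x":-0.4,"y":0,"z":0,"rx":0,"ry":0,"rz":0,"jaw":0.35},{"x":-0.4,"y":0,"z":0,"rx":0,"ry":0,"rz":0,"jaw":0.35}]'
python3 -c "
from h import *
c=cam('wrist')
np.savez('w3.npz',img=c[0],K=c[1],r=c[2],t=c[3])
crop(c,'w3c.png',160,0,200,150,4);crop(c,'w3.png',0,0,512,384,1)
go([484,-283,404],-14)"
```

```text
t: 3.45
eef_pos: [501.0, -219.1, 404.7]
tcp_rot: [3.141, 0.0, 1.324]
ft_force: [0.3, -0.1, -0.7]
opening: 0.349
t: 3.95
eef_pos: [487.1, -274.2, 404.8]
tcp_rot: [3.142, -0.0, 1.326]
ft_force: [1.3, 0.0, -0.1]
opening: 0.35
shift [-0.0619 -0.0058  0.0053] turn [ 0.0001 -0.0003 -0.0007] t 4.0 pos [ 487.09 -274.2   404.79] yaw y -14.03 F [0.3  0.72 0.36] M [-0.12  0.02  0.01] open 0.35
```

View pics/w3.png

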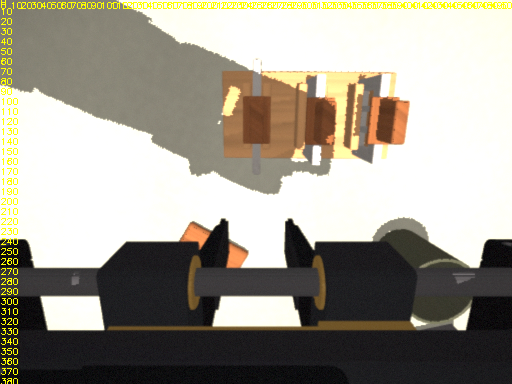

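View pics/w3c.png

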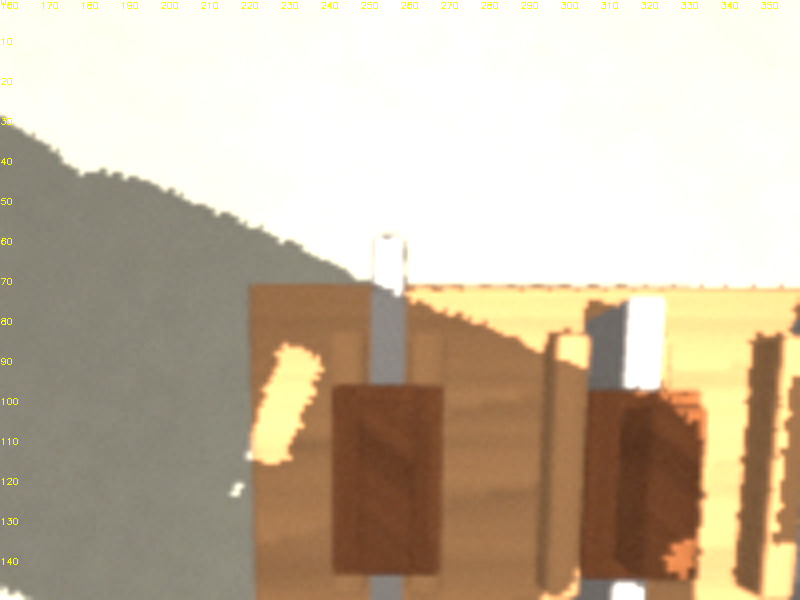

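The eared plate is the left one here, with its collar centred near (256.2,119.4) and ears at rows 59 and ~173. Its sides run vertical in the image, so the yaw of about -14° is right.

Run:
```python
from h import *
d=np.load('w3.npz');c=(d['img'],d['K'],d['r'],d['t'])
f=lambda x,y:(160+x/4-.5,y/4-.5)
P=[ray(c,*f(x,y),88) for x,y in[(332,385),(442,385),(440,574),(332,574)]]
P=np.array(P);print(P.round(1),P.mean(0))
for i in range(4):d=P[(i+1)%4]-P[i];print(np.linalg.norm(d).round(1),np.degrees(np.arctan2(d[1],d[0])).round(2))
p=P.mean(0); print("ear ends",ray(c,*f(389,233),62),ray(c,256,174,62))
go([p[0],p[1],404],-14)
```

```text
[[ 494.5 -189.6   88. ]
 [ 519.2 -195.8   88. ]
 [ 508.7 -237.9   88. ]
 [ 483.5 -231.6   88. ]] [ 501.48122404 -213.73981358   88.        ]
25.4 -14.06
43.4 -104.01
26.0 165.94
43.4 75.25
ear ends [ 516.13734581 -157.70752396   62.        ] [ 487.27916623 -269.78072131   62.        ]
shift [ 0.4143 -0.0047  0.0054] turn [ 0.0001 -0.0003 -0.0007] t 4.0 pos [ 487.09 -274.2   404.79] yaw y -14.03 F [0.3  0.72 0.36] M [-0.12  0.02  0.01] open 0.35
```

```bash
python3 -m pendant '[{"x":0.3,"y":-0.004,"z":0,"rx":0,"ry":0,"rz":0,"jaw":0.35},{"x":0.41,"y":-0.004,"z":0,"rx":0,"ry":0,"rz":0,"jaw":0.35},{"x":0.415,"y":-0.005,"z":0.2,"rx":0,"ry":0,"rz":0,"jaw":0.35},{"x":0.415,"y":-0.005,"z":0.4,"rx":0,"ry":0,"rz":0,"jaw":0.35},{"x":0.415,"y":-0.005,"z":0.4,"rx":0,"ry":0,"rz":0,"jaw":0.35}]'
python3 -c "
from h import *
go([501.5,-213.7,286],-14)
c=cam('wrist');crop(c,'w4.png',0,0,512,384,1)"
```

```text
t: 4.62
eef_pos: [501.2, -214.4, 343.4]
tcp_rot: [-3.138, -0.001, 1.325]
ft_force: [0.3, -0.7, 0.9]
opening: 0.349
shift [0.0049 0.002  0.3827] turn [-0.004  -0.0012 -0.0014] t 4.625 pos [ 501.19 -214.43  343.4 ] yaw y -14.06 F [ 0.31 -0.65  0.88] M [-0.07  0.07 -0.04] open 0.349
```

View pics/w4.png

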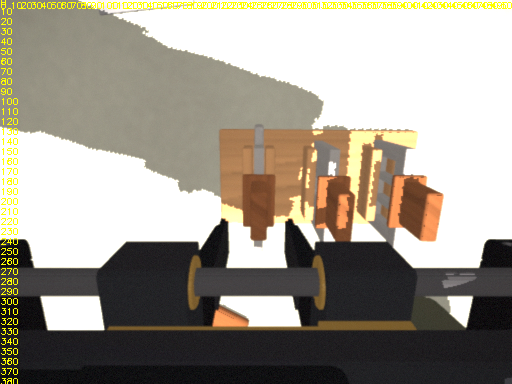

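The grip, at about (256,205), lies midway between the fingers. I'll go down and close on it.

```bash
python3 -m pendant '[{"x":0.005,"y":0.002,"z":0.15,"rx":0,"ry":0,"rz":0,"jaw":0.35},{"x":0.005,"y":0.002,"z":0.3,"rx":0,"ry":0,"rz":0,"jaw":0.35},{"x":0.005,"y":0.002,"z":0.38,"rx":0,"ry":0,"rz":0,"jaw":0.35},{"x":0.005,"y":0.002,"z":0.38,"rx":0,"ry":0,"rz":0,"jaw":0.35}]'
python3 -m pendant '[{"x":0,"y":0,"z":0,"rx":0,"ry":0,"rz":0,"jaw":0},{"x":0,"y":0,"z":0,"rx":0,"ry":0,"rz":0,"jaw":0},{"x":0,"y":0,"z":0,"rx":0,"ry":0,"rz":0,"jaw":0},{"x":0,"y":0,"z":0,"rx":0,"ry":0,"rz":0,"jaw":0},{"x":0,"y":0,"z":0,"rx":0,"ry":0,"rz":0,"jaw":0}]'
python3 -c "
from h import *
go([501.5,-213.7,286],-14)"
```

```text
t: 5.18
eef_pos: [501.8, -214.3, 288.0]
tcp_rot: [-3.142, -0.0, 1.324]
ft_force: [0.8, 0.6, 0.5]
opening: 0.353
t: 5.8
eef_pos: [501.7, -214.3, 288.3]
tcp_rot: [3.141, 0.0, 1.324]
ft_force: [-0.6, 0.8, 6.6]
opening: 0.125
shift [ 0.0034 -0.0024  0.0152] turn [ 0.0012  0.0002 -0.0027] t 5.8 pos [ 501.72 -214.28  288.27] yaw y -14.12 F [-0.59  0.76  6.59] M [ 0.04  0.19 -0.04] open 0.125
```

```bash
python3 -m pendant '[{"x":0,"y":0,"z":-0.1,"rx":0,"ry":0,"rz":0,"jaw":0},{"x":0,"y":0,"z":-0.25,"rx":0,"ry":0,"rz":0,"jaw":0},{"x":0,"y":0,"z":-0.45,"rx":0,"ry":0,"rz":0,"jaw":0},{"x":0,"y":0,"z":-0.65,"rx":0,"ry":0,"rz":0,"jaw":0},{"x":0,"y":0,"z":-0.85,"rx":0,"ry":0,"rz":0,"jaw":0},{"x":0,"y":0,"z":-0.88,"rx":0,"ry":0,"rz":0,"jaw":0},{"x":0,"y":0,"z":-0.88,"rx":0,"ry":0,"rz":0,"jaw":0}]'
python3 -c "
from h import *
go([540.1,171.3,420],4.23)
c=cam('wrist');crop(c,'w5.png',0,0,512,384,1)
c=cam('scene');crop(c,'s5.png',100,100,200,150,4)"
```

```text
t: 6.68
eef_pos: [501.3, -214.1, 419.3]
tcp_rot: [-3.141, -0.0, 1.324]
ft_force: [-1.6, 0.0, -3.1]
opening: 0.126
shift [ 2.555  -0.3765 -0.0041] turn [-7.000e-04 -4.000e-04 -4.079e-01] t 6.675 pos [ 501.34 -214.14  419.26] yaw y -14.13 F [-1.55  0.01 -3.08] M [-0.07  0.1  -0.01] open 0.126
```

View pics/w5.png

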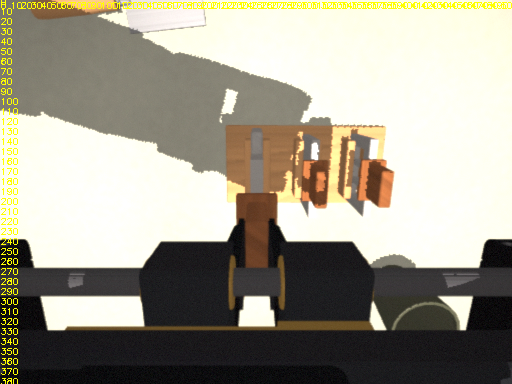

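View pics/s5.png

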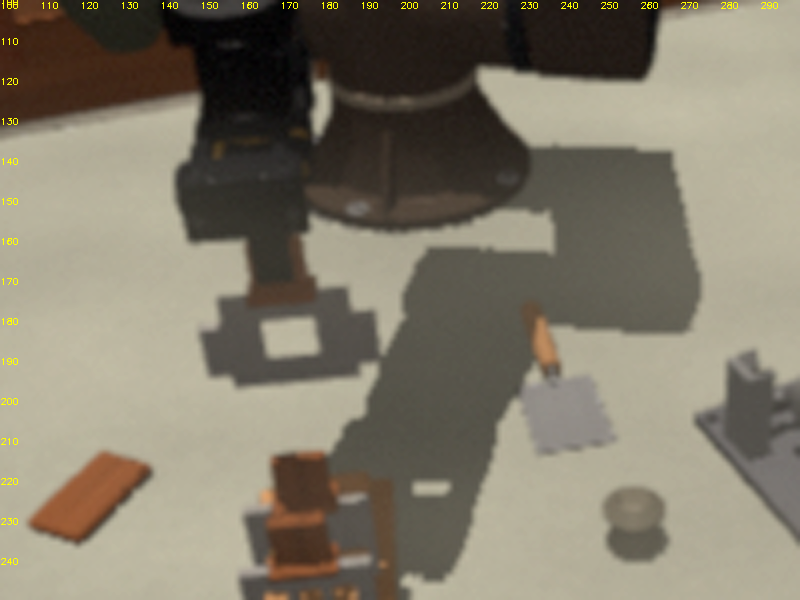

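The eared plate is out and hangs upright; the other two still stand in the rack. I'll carry it to the extruder.

```bash
python3 -m pendant '[{"x":0.2,"y":-0.03,"z":0,"rx":0,"ry":0,"rz":-0.1,"jaw":0},{"x":0.45,"y":-0.07,"z":0,"rx":0,"ry":0,"rz":-0.25,"jaw":0},{"x":0.7,"y":-0.1,"z":0,"rx":0,"ry":0,"rz":-0.38,"jaw":0},{"x":0.95,"y":-0.14,"z":0,"rx":0,"ry":0,"rz":-0.408,"jaw":0},{"x":1,"y":-0.15,"z":0,"rx":0,"ry":0,"rz":-0.408,"jaw":0}]'
python3 -c "
from h import *
go([540.1,170.8,420],4.23)"
```

```text
t: 7.4
eef_pos: [516.4, -61.6, 418.7]
tcp_rot: [-3.14, -0.001, 1.647]
ft_force: [0.3, -0.7, -3.2]
opening: 0.128
shift [ 1.5326  0.2754 -0.0078] turn [-0.0023 -0.0011  0.0031] t 7.4 pos [516.42 -61.57 418.7 ] yaw y 4.37 F [ 0.26 -0.67 -3.2 ] M [-0.14  0.03  0.03] open 0.128
```

```bash
python3 -m pendant '[{"x":0.25,"y":0.05,"z":0,"rx":0,"ry":0,"rz":0,"jaw":0},{"x":0.5,"y":0.1,"z":0,"rx":0,"ry":0,"rz":0,"jaw":0},{"x":0.75,"y":0.14,"z":0,"rx":0,"ry":0,"rz":0,"jaw":0},{"x":1,"y":0.18,"z":0,"rx":0,"ry":0,"rz":0,"jaw":0},{"x":1,"y":0.18,"z":0,"rx":0,"ry":0,"rz":0,"jaw":0}]'
python3 -m pendant '[{"x":0.25,"y":0.05,"z":0,"rx":0,"ry":0,"rz":0,"jaw":0},{"x":0.45,"y":0.08,"z":0,"rx":0,"ry":0,"rz":0,"jaw":0},{"x":0.532,"y":0.095,"z":0,"rx":0,"ry":0,"rz":0.003,"jaw":0},{"x":0.532,"y":0.095,"z":0,"rx":0,"ry":0,"rz":0.003,"jaw":0},{"x":0.532,"y":0.095,"z":0,"rx":0,"ry":0,"rz":0.003,"jaw":0}]'
python3 -c "
from h import *
go([540.1,170.8,420],4.23)
c=cam('wrist');crop(c,'w6.png',150,20,200,200,4);np.savez('w6.npz',img=c[0],K=c[1],r=c[2],t=c[3])
c=cam('scene');crop(c,'s6.png',240,90,160,140,5)
c=cam('top');crop(c,'t6.png',150,130,80,80,7)"
```

```text
t: 8.02
eef_pos: [532.4, 89.7, 418.9]
tcp_rot: [-3.14, -0.0, 1.647]
ft_force: [-0.7, -0.8, -4.3]
opening: 0.12
t: 8.65
eef_pos: [540.6, 167.9, 419.6]
tcp_rot: [-3.141, 0.0, 1.642]
ft_force: [0.5, -0.6, -2.0]
opening: 0.124
shift [ 0.0196 -0.0022 -0.0029] turn [-0.0004  0.0003 -0.0038] t 8.65 pos [540.64 167.89 419.57] yaw y 4.06 F [ 0.47 -0.58 -1.99] M [-0.09  0.03  0.08] open 0.124
```

View pics/w6.png

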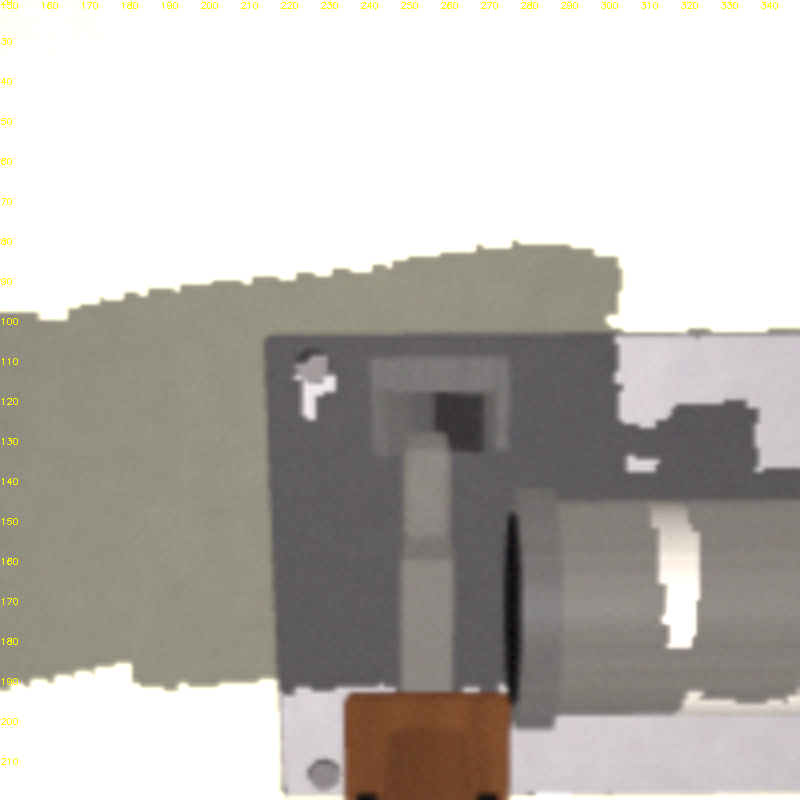

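View pics/s6.png

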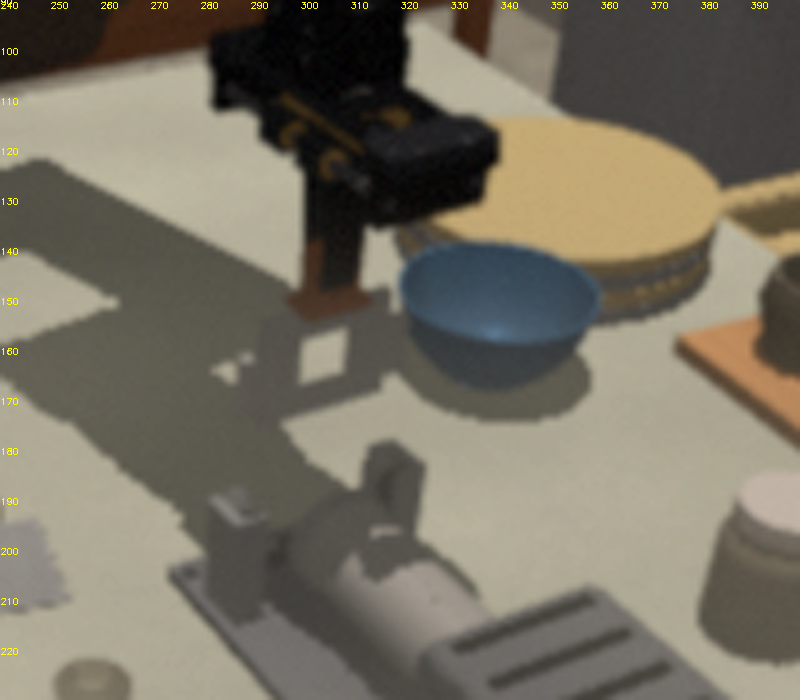

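Run:
```python
from h import *
d=np.load('w6.npz');c=(d['img'],d['K'],d['r'],d['t'])
f=lambda x,y:(150+x/4-.5,20+y/4-.5)
a=np.radians(4.23);ex=np.array([np.cos(a),np.sin(a)]);ey=np.array([-np.sin(a),np.cos(a)])
O=np.array([540.1,171.3])
def rel(p,z): q=ray(c,*f(*p),z)[:2]-O; return (q@ex).round(1),(q@ey).round(1)
print("ear end L,R",rel((404,432),193),rel((451,432),193))
print("plate step",rel((401,560),213),rel((454,560),213), "collar",rel((345,694),219),rel((511,694),219))
print("post",rel((371,357),88),rel((509,357),88))
print("base corner",rel((264,337),8))
T=env.state()['eef_pos'][:2]-O;print("tcp",T@ex,T@ey)
# old picture same post points
d=np.load('w2.npz');c=(d['img'],d['K'],d['r'],d['t']);f=lambda x,y:(170+x/4-.5,10+y/4-.5)
print("old post R",rel((333,640),88),rel((470,640),88),"basecorner",rel((212,73),8))
print("old post L top",rel((337,55),88),rel((491,25),88))
```

```text
ear end L,R (np.float64(-4.2), np.float64(57.5)) (np.float64(3.6), np.float64(57.5))
plate step (np.float64(-4.4), np.float64(39.6)) (np.float64(3.7), np.float64(39.6)) collar (np.float64(-13.0), np.float64(20.0)) (np.float64(12.3), np.float64(19.9))
post (np.float64(-14.2), np.float64(68.8)) (np.float64(19.7), np.float64(68.6))
base corner (np.float64(-50.5), np.float64(74.2))
tcp 0.26322580146236574 -3.2304990819812907
old post R (np.float64(-13.5), np.float64(-68.7)) (np.float64(20.3), np.float64(-68.2)) basecorner (np.float64(-49.6), np.float64(74.9))
old post L top (np.float64(-14.1), np.float64(61.0)) (np.float64(19.2), np.float64(67.3))
```

```bash
python3 -m pendant '[{"x":0.02,"y":0,"z":0.1,"rx":0,"ry":0,"rz":-0.004,"jaw":0},{"x":0.02,"y":0,"z":0.2,"rx":0,"ry":0,"rz":-0.004,"jaw":0},{"x":0.02,"y":0,"z":0.3,"rx":0,"ry":0,"rz":-0.004,"jaw":0},{"x":0.02,"y":0,"z":0.32,"rx":0,"ry":0,"rz":-0.004,"jaw":0},{"x":0.02,"y":0,"z":0.32,"rx":0,"ry":0,"rz":-0.004,"jaw":0},{"x":0.02,"y":0,"z":0.32,"rx":0,"ry":0,"rz":-0.004,"jaw":0}]'
python3 -c "
from h import *
go([540.7,171,371],4.23)
c=cam('wrist');crop(c,'w7.png',150,60,200,160,4);np.savez('w7.npz',img=c[0],K=c[1],r=c[2],t=c[3])
c=cam('scene');crop(c,'s7.png',260,120,120,110,6)
go([540.7,171,371],4.23)
"
```

```text
t: 9.55
eef_pos: [540.4, 171.9, 372.2]
tcp_rot: [3.141, -0.0, 1.646]
ft_force: [0.9, 1.0, -3.0]
opening: 0.124
shift [-0.0063  0.0012  0.0078] turn [ 0.0011 -0.0002  0.0012] t 9.55 pos [540.44 171.93 372.17] yaw y 4.28 F [ 0.93  0.97 -2.98] M [-0.07  0.06  0.01] open 0.124
shift [-0.0065  0.0018  0.008 ] turn [ 0.0012 -0.0002  0.0013] t 9.65 pos [540.36 171.95 372.21] yaw y 4.29 F [-0.43 -0.54 -3.26] M [-0.09  0.03  0.04] open 0.125
```

View pics/w7.png

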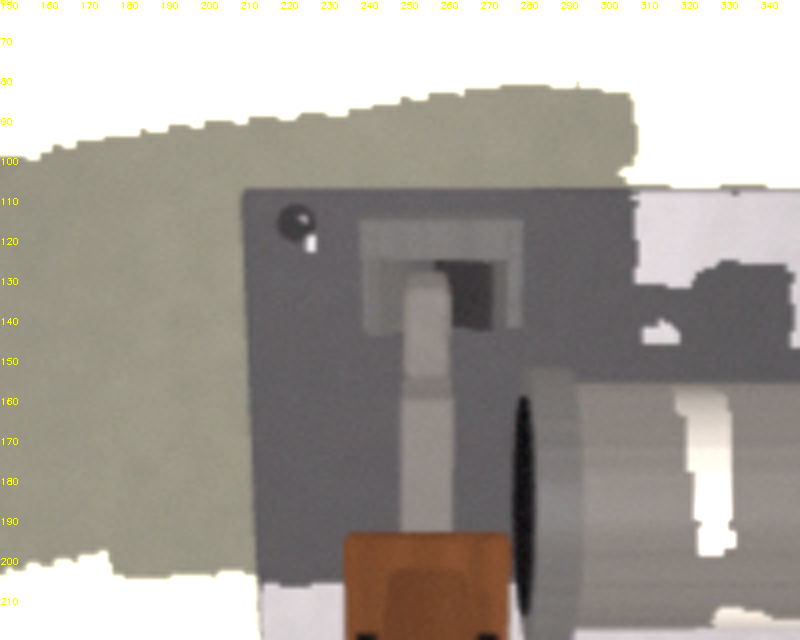

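View pics/s7.png

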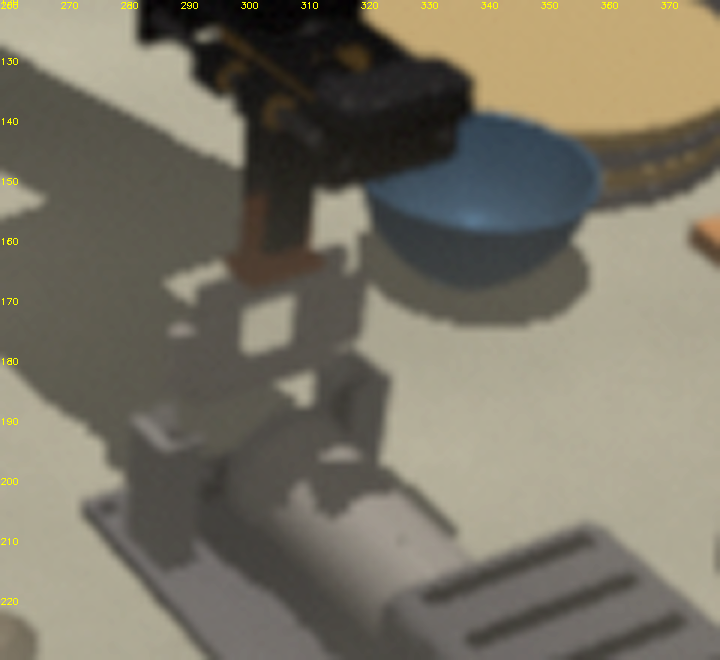

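Run:
```python
from h import *
d=np.load('w7.npz');c=(d['img'],d['K'],d['r'],d['t'])
f=lambda x,y:(150+x/4-.5,60+y/4-.5)
a=np.radians(4.23);ex=np.array([np.cos(a),np.sin(a)]);ey=np.array([-np.sin(a),np.cos(a)])
O=np.array([540.1,171.3])
def rel(p,z): q=ray(c,*f(*p),z)[:2]-O; return (q@ex).round(1),(q@ey).round(1)
print("ear end topz/botz",rel((404,268),146),rel((450,268),146),rel((427,268),106))
print("step",rel((401,397),166),rel((454,397),166),"collar",rel((345,534),172),rel((511,534),172))
print("post outer",rel((361,219),88),rel((523,219),88),"inner wall",rel((430,261),88))
```

```text
ear end topz/botz (np.float64(-4.1), np.float64(62.4)) (np.float64(3.5), np.float64(62.4)) (np.float64(-0.2), np.float64(59.9))
step (np.float64(-4.2), np.float64(44.3)) (np.float64(3.9), np.float64(44.3)) collar (np.float64(-12.8), np.float64(24.2)) (np.float64(12.6), np.float64(24.2))
post outer (np.float64(-14.0), np.float64(68.8)) (np.float64(19.8), np.float64(68.8)) inner wall (np.float64(0.4), np.float64(60.2))
```

```bash
python3 -m pendant '[{"x":-0.011,"y":0.003,"z":0,"rx":0,"ry":0,"rz":0,"jaw":0},{"x":-0.011,"y":0.003,"z":0,"rx":0,"ry":0,"rz":0,"jaw":0},{"x":-0.011,"y":0.003,"z":0.05,"rx":0,"ry":0,"rz":0,"jaw":0},{"x":-0.011,"y":0.003,"z":0.1,"rx":0,"ry":0,"rz":0,"jaw":0},{"x":-0.011,"y":0.003,"z":0.14,"rx":0,"ry":0,"rz":0,"jaw":0},{"x":-0.011,"y":0.003,"z":0.16,"rx":0,"ry":0,"rz":0,"jaw":0},{"x":-0.011,"y":0.003,"z":0.16,"rx":0,"ry":0,"rz":0,"jaw":0},{"x":-0.011,"y":0.003,"z":0.16,"rx":0,"ry":0,"rz":0,"jaw":0}]'
python3 -c "
from h import *
go([540.5,170.2,340],4.23)
c=cam('wrist');crop(c,'w8.png',150,60,200,160,4)
c=cam('scene');crop(c,'s8.png',260,120,120,110,6)
go([540.5,170.2,340],4.23)
"
```

```text
t: 10.65
eef_pos: [541.0, 170.3, 347.9]
tcp_rot: [3.141, -0.0, 1.646]
ft_force: [-0.0, -0.8, -2.8]
opening: 0.124
shift [-0.0005 -0.0032  0.0528] turn [ 0.0005 -0.0001  0.0012] t 10.65 pos [540.97 170.31 347.92] yaw y 4.28 F [-0.02 -0.82 -2.77] M [-0.12  0.09  0.02] open 0.124
shift [-0.0005 -0.0029  0.0531] turn [ 0.0006 -0.0002  0.0011] t 10.75 pos [540.93 170.3  347.96] yaw y 4.28 F [ 0.56  0.14 -2.4 ] M [-0.07  0.02  0.01] open 0.123
```

View pics/w8.png

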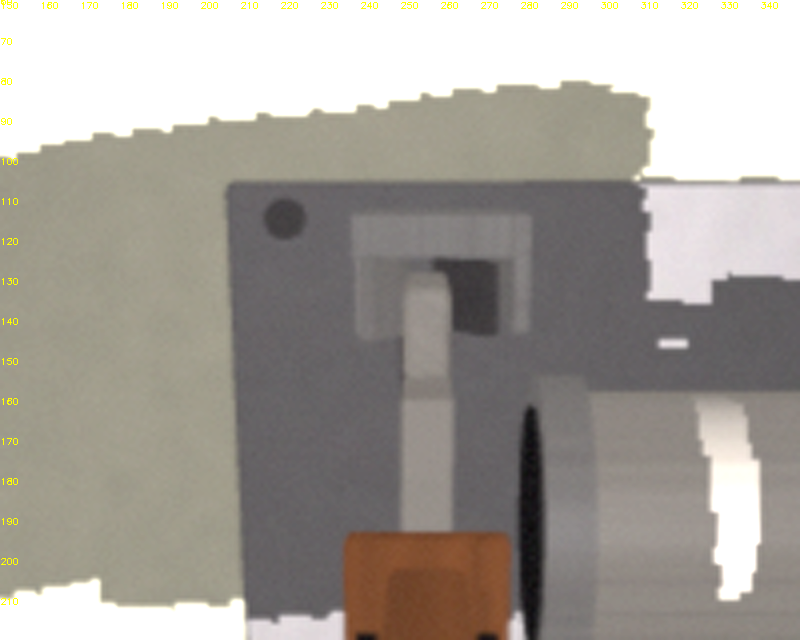

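View pics/s8.png

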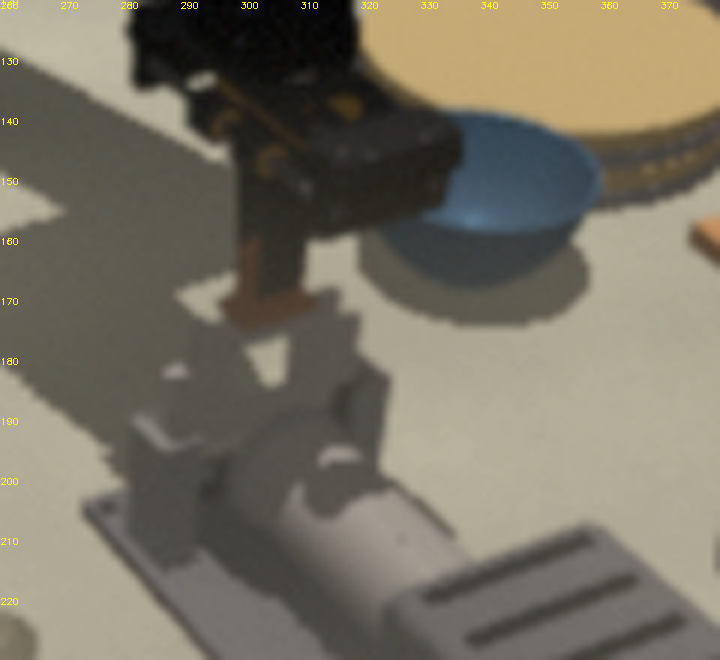

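The ears are in the slot mouths with no contact force. From here I'll go down slowly and feel for it.

```bash
python3 -m pendant '[{"x":0,"y":0,"z":0.01,"rx":0,"ry":0,"rz":0,"jaw":0},{"x":0,"y":0,"z":0.02,"rx":0,"ry":0,"rz":0,"jaw":0},{"x":0,"y":0,"z":0.03,"rx":0,"ry":0,"rz":0,"jaw":0},{"x":0,"y":0,"z":0.04,"rx":0,"ry":0,"rz":0,"jaw":0},{"x":0,"y":0,"z":0.04,"rx":0,"ry":0,"rz":0,"jaw":0}]'
python3 -m pendant '[{"x":0,"y":0,"z":0.01,"rx":0,"ry":0,"rz":0,"jaw":0},{"x":0,"y":0,"z":0.02,"rx":0,"ry":0,"rz":0,"jaw":0},{"x":0,"y":0,"z":0.02,"rx":0,"ry":0,"rz":0,"jaw":0}]'
python3 -c "
from h import *
go([540.5,170.2,330],4.23)
"
```

```text
t: 11.38
eef_pos: [540.9, 170.3, 341.8]
tcp_rot: [-3.142, -0.0, 1.646]
ft_force: [-0.5, 0.0, -0.8]
opening: 0.123
t: 11.75
eef_pos: [540.8, 170.3, 339.6]
tcp_rot: [3.141, -0.0, 1.646]
ft_force: [-2.8, 0.4, 8.9]
opening: 0.123
shift [-0.0008 -0.0023  0.0638] turn [ 0.001  -0.0002  0.0013] t 11.75 pos [540.83 170.34 339.56] yaw y 4.29 F [-2.8   0.37  8.87] M [-0.14  0.76  0.09] open 0.123
```

```bash
python3 -m pendant '[{"x":0,"y":0,"z":0.01,"rx":0,"ry":0,"rz":0,"jaw":0},{"x":0,"y":0,"z":0.01,"rx":0,"ry":0,"rz":0,"jaw":0}]'
python3 -m pendant '[{"x":0,"y":0,"z":0.01,"rx":0,"ry":0,"rz":0,"jaw":0},{"x":0,"y":0,"z":0.01,"rx":0,"ry":0,"rz":0,"jaw":0}]'
python3 -m pendant '[{"x":0,"y":0,"z":0.01,"rx":0,"ry":0,"rz":0,"jaw":0},{"x":0,"y":0,"z":0.01,"rx":0,"ry":0,"rz":0,"jaw":0}]'
```

```text
t: 12.0
eef_pos: [540.8, 170.3, 337.7]
tcp_rot: [3.141, -0.0, 1.646]
ft_force: [-1.6, -1.9, 4.1]
opening: 0.124
t: 12.25
eef_pos: [540.9, 170.3, 335.7]
tcp_rot: [3.142, -0.0, 1.646]
ft_force: [-1.5, -0.3, 3.4]
opening: 0.125
t: 12.5
eef_pos: [540.9, 170.3, 334.0]
tcp_rot: [-3.141, -0.0, 1.646]
ft_force: [-2.3, -0.1, 2.7]
opening: 0.121
```

```bash
python3 -m pendant '[{"x":0,"y":0,"z":0.01,"rx":0,"ry":0,"rz":0,"jaw":0},{"x":0,"y":0,"z":0.02,"rx":0,"ry":0,"rz":0,"jaw":0},{"x":0,"y":0,"z":0.03,"rx":0,"ry":0,"rz":0,"jaw":0},{"x":0,"y":0,"z":0.03,"rx":0,"ry":0,"rz":0,"jaw":0}]'
python3 -m pendant '[{"x":0,"y":0,"z":0.01,"rx":0,"ry":0,"rz":0,"jaw":0},{"x":0,"y":0,"z":0.02,"rx":0,"ry":0,"rz":0,"jaw":0},{"x":0,"y":0,"z":0.02,"rx":0,"ry":0,"rz":0,"jaw":0}]'
python3 -m pendant '[{"x":0,"y":0,"z":0.01,"rx":0,"ry":0,"rz":0,"jaw":0},{"x":0,"y":0,"z":0.01,"rx":0,"ry":0,"rz":0,"jaw":0}]'
```

```text
t: 13.0
eef_pos: [540.9, 170.3, 329.5]
tcp_rot: [-3.141, -0.0, 1.645]
ft_force: [-1.8, 0.5, 2.1]
opening: 0.125
t: 13.38
eef_pos: [540.9, 170.3, 326.5]
tcp_rot: [-3.141, -0.0, 1.646]
ft_force: [-1.8, 0.6, 2.4]
opening: 0.124
t: 13.62
eef_pos: [540.9, 170.3, 325.1]
tcp_rot: [-3.142, -0.0, 1.645]
ft_force: [-0.7, -0.3, 1.3]
opening: 0.122
```

```bash
for i in 1; do :; done; python3 -m pendant '[{"x":0,"y":0,"z":0.007,"rx":0,"ry":0,"rz":0,"jaw":0},{"x":0,"y":0,"z":0.007,"rx":0,"ry":0,"rz":0,"jaw":0}]'
python3 -m pendant '[{"x":0,"y":0,"z":0.007,"rx":0,"ry":0,"rz":0,"jaw":0},{"x":0,"y":0,"z":0.007,"rx":0,"ry":0,"rz":0,"jaw":0}]'
python3 -m pendant '[{"x":0,"y":0,"z":0.007,"rx":0,"ry":0,"rz":0,"jaw":0},{"x":0,"y":0,"z":0.007,"rx":0,"ry":0,"rz":0,"jaw":0}]'
```

```text
t: 13.88
eef_pos: [540.9, 170.3, 324.1]
tcp_rot: [-3.142, -0.0, 1.646]
ft_force: [-1.6, 0.5, 2.6]
opening: 0.125
t: 14.12
eef_pos: [540.9, 170.3, 323.1]
tcp_rot: [3.142, -0.0, 1.646]
ft_force: [-2.4, -0.1, 3.9]
opening: 0.119
t: 14.38
eef_pos: [540.9, 170.3, 322.1]
tcp_rot: [3.141, -0.0, 1.645]
ft_force: [-1.3, -0.1, 4.4]
opening: 0.124
```

The force is up by about 2 N, as the two pins would give, so I'll continue in small steps.

```bash
python3 -m pendant '[{"x":0,"y":0,"z":0.006,"rx":0,"ry":0,"rz":0,"jaw":0},{"x":0,"y":0,"z":0.006,"rx":0,"ry":0,"rz":0,"jaw":0}]'
python3 -c "
from h import *
go([540.5,170.2,320],4.23)"
```

```text
t: 14.62
eef_pos: [540.9, 170.3, 321.2]
tcp_rot: [3.141, -0.0, 1.646]
ft_force: [-2.3, -0.2, 4.4]
opening: 0.127
shift [-0.0005 -0.0028  0.0083] turn [ 0.0001 -0.0001  0.0012] t 14.625 pos [540.92 170.31 321.24] yaw y 4.28 F [-2.34 -0.21  4.37] M [-0.16  0.56  0.09] open 0.127
```

```bash
python3 -m pendant '[{"x":0,"y":0,"z":0.005,"rx":0,"ry":0,"rz":0,"jaw":0},{"x":0,"y":0,"z":0.005,"rx":0,"ry":0,"rz":0,"jaw":0}]'
python3 -m pendant '[{"x":0,"y":0,"z":0.004,"rx":0,"ry":0,"rz":0,"jaw":0},{"x":0,"y":0,"z":0.004,"rx":0,"ry":0,"rz":0,"jaw":0}]'
```

```text
t: 14.88
eef_pos: [540.9, 170.3, 321.2]
tcp_rot: [3.141, -0.0, 1.646]
ft_force: [-4.5, -1.2, 12.3]
opening: 0.123
t: 15.12
eef_pos: [540.8, 170.3, 321.1]
tcp_rot: [3.141, -0.0, 1.645]
ft_force: [-5.7, -1.8, 17.9]
opening: 0.122
```

The motion stopped dead at TCP z 321.2 and the force rose steeply, which puts the seat at about 45 mm, in line with the pin-spacing estimate. I'll release; the fingertips at z≈131 are above the 122 mm tall housing.

```bash
python3 -m pendant '[{"x":0,"y":0,"z":0,"rx":0,"ry":0,"rz":0,"jaw":0.3},{"x":0,"y":0,"z":0,"rx":0,"ry":0,"rz":0,"jaw":0.3},{"x":0,"y":0,"z":0,"rx":0,"ry":0,"rz":0,"jaw":0.3},{"x":0,"y":0,"z":0,"rx":0,"ry":0,"rz":0,"jaw":0.3}]'
python3 -m pendant '[{"x":0,"y":0,"z":-0.1,"rx":0,"ry":0,"rz":0,"jaw":0.3},{"x":0,"y":0,"z":-0.3,"rx":0,"ry":0,"rz":0,"jaw":0.3},{"x":0,"y":0,"z":-0.6,"rx":0,"ry":0,"rz":0,"jaw":0.3},{"x":0,"y":0,"z":-0.8,"rx":0,"ry":0,"rz":0,"jaw":0.3},{"x":-0.35,"y":0,"z":-0.8,"rx":0,"ry":0,"rz":0,"jaw":0.3},{"x":-0.55,"y":0,"z":-0.8,"rx":0,"ry":0,"rz":0,"jaw":0.3},{"x":-0.55,"y":0,"z":-0.8,"rx":0,"ry":0,"rz":0,"jaw":0.3},{"x":-0.55,"y":0,"z":-0.8,"rx":0,"ry":0,"rz":0,"jaw":0.3}]'
python3 -c "
from h import *
c=cam('wrist');crop(c,'w9.png',170,10,200,200,4);np.savez('w9.npz',img=c[0],K=c[1],r=c[2],t=c[3])
c=cam('scene');crop(c,'s9.png',250,140,130,120,6)
crop(c,'s9f.png',0,0,512,384,1)"
```

```text
t: 15.62
eef_pos: [541.0, 170.3, 319.6]
tcp_rot: [-3.141, -0.0, 1.645]
ft_force: [-0.0, 0.4, 0.3]
opening: 0.303
t: 16.62
eef_pos: [547.0, 88.4, 440.4]
tcp_rot: [3.141, -0.0, 1.645]
ft_force: [-0.2, 0.2, 0.5]
opening: 0.303
```

View pics/w9.png

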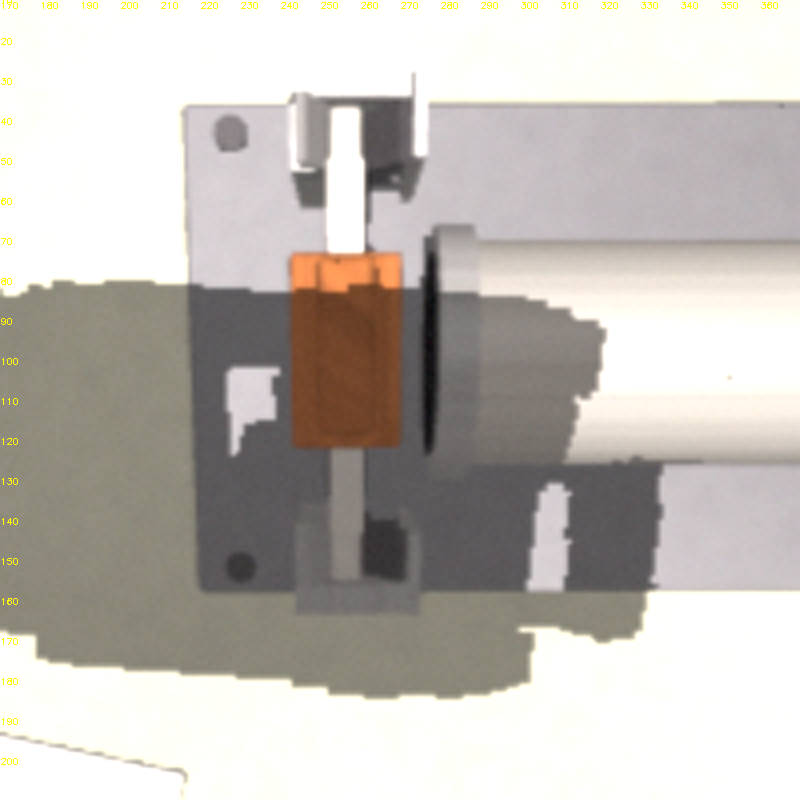

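View pics/s9.png

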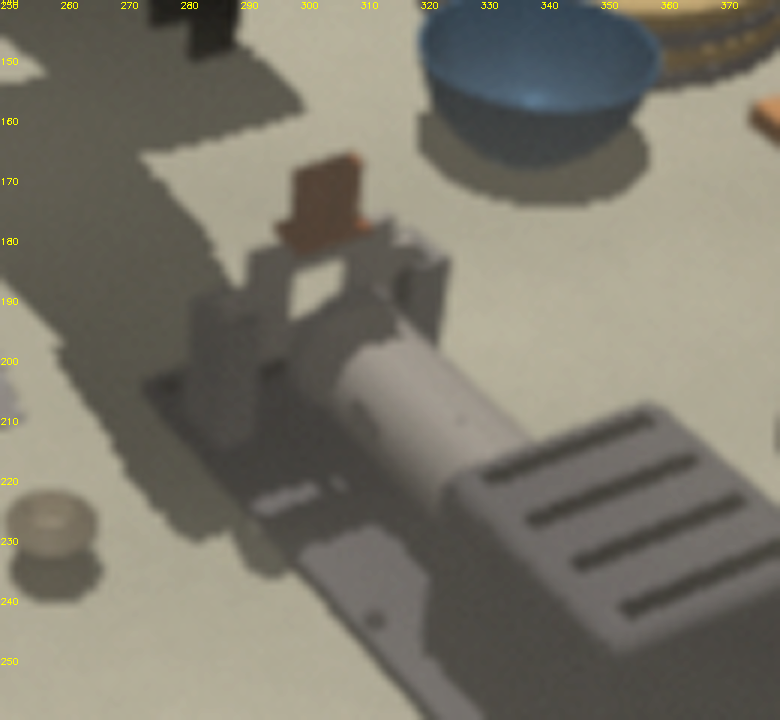

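View pics/s9f.png

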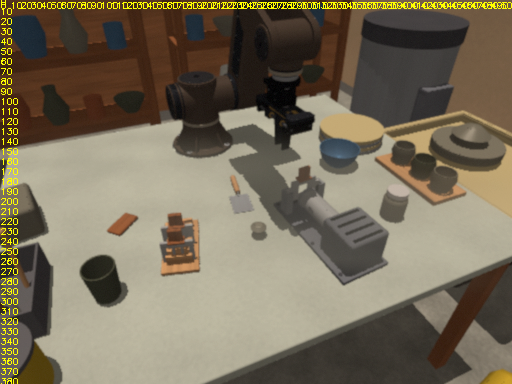

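Run:
```python
from h import *
d=np.load('w9.npz');c=(d['img'],d['K'],d['r'],d['t'])
f=lambda x,y:(170+x/4-.5,10+y/4-.5)
a=np.radians(4.23);ex=np.array([np.cos(a),np.sin(a)]);ey=np.array([-np.sin(a),np.cos(a)])
O=np.array([540.1,171.3])
def rel(p,z): q=ray(c,*f(*p),z)[:2]-O; return (q@ex).round(1),(q@ey).round(1)
for p in [(291,253),(402,253),(401,447),(291,447)]: print(rel(p,121))
print("grip top",[rel(p,157) for p in [(316,262),(378,262),(378,434),(316,434)]])
print("ear ends",rel((345,106),95),rel((347,580),95))
print("post",rel((292,95),88),rel((297,612),88))
s=env.state();print(s['ft_force'],s['t'],s['opening'])
```

```text
(np.float64(-12.8), np.float64(21.0))
(np.float64(12.6), np.float64(21.0))
(np.float64(12.9), np.float64(-22.3))
(np.float64(-13.3), np.float64(-22.3))
grip top [(np.float64(-6.2), np.float64(15.7)), (np.float64(6.3), np.float64(15.7)), (np.float64(6.5), np.float64(-18.0)), (np.float64(-6.4), np.float64(-18.0))]
ear ends (np.float64(-0.4), np.float64(56.9)) (np.float64(0.1), np.float64(-58.0))
post (np.float64(-13.5), np.float64(60.7)) (np.float64(-13.6), np.float64(-67.9))
[-0.51926683 -0.30049761  0.30365061] 16.725 0.3011330000079237
```

```bash
python3 -c "
from cell import env
print(env.job_done())"
```

```text
the job is handed in; nothing more can be done
None
```

The eared plate is in the extruder bracket, resting on the seat and released. I handed the job in at about 16.7 s; the hand-in reports no verdict.

- **Insertion:** The plate came straight up out of the groove nearest the robot and went down into the slots in small steps. The clips peaked at about 9 N on the wrist (about 12 N with the plate's weight added), then dragged at 2–3 N.
- **Seat:** The extra force of the pins appeared over the last 3 mm. Motion then stopped dead at an underside height of about 45 mm. I pushed to about 18 N on the wrist, roughly 21 N on the seat, and opened the gripper.
- **Position:** In the last pictures the plate is centred within about 1 mm. It is aligned with the extruder and upright to within about 0.013 rad, which is about as fine as the pictures allow.
- **Surroundings:** The robot is clear, with no force on the wrist. In the last scene picture the other plates and bystanders look unmoved.
- **Not measured:** The pins can't be read directly, so I took them as pressed from the force pattern and the 3 mm of travel.
- **Failed:** My first move command was refused for missing fields; the arm did not move. No other check failed or disagreed.

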